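# Book in the colour pots at the porcelain painter's bench

### The arm

A 6-joint arm with a two-finger parallel gripper is mounted at the origin on the work surface. World frame = base frame: x ahead of the robot, y to its left, z up, the work surface at z = 0. Lengths are in mm, angles in degrees, forces in N, time in s.
With the tool pointing down it reaches from about 375 to 825 mm from the base axis. Payload 5.5 kg.
Tool frame: the origin (TCP) lies at the very end of the fingers, on their centre line; the grasp point (between the pads) lies 19 mm behind it; z points along the fingers, y is the line along which they close (so a half turn about z gives the same grasp; the last joint's range is limited). The gripper opens to 85 mm and grips with 20 to 120 N. Pads are 22 mm wide; open, the fingers measure 114 mm over their backs; the gripper's body (76 mm by 85 mm) begins 54 mm behind the grasp point. The pads swing forward as they close: fully open they stand 13 mm farther back than shut.
Start: joints at [71.963, 17.962, -2.699, 69.339, 0, 90], TCP at [185.772, 570.512, 231.299] pointing down, gripper open.
Joint ranges: [-152.73, 152.73], [-39.44, 99.34], [-58.76, 71.6], [-118.89, 123.64], [-81.53, 83.1], [-180, 180]. Speed limits (degrees/s): [136.94, 136.94, 172.46, 180, 180, 180].

### API

Orientations are given as a 3x3 rotation matrix whose columns are the frame's x, y, z axes.
In Python, from plant import sense, imaging, job gives the robot as it stands.
- The arm moves only by the tool arm_command, never from a script. Its argument "steps" is a list of rows, each a list of 5 numbers: the gripper command: -1 is fully open, 1 is shut, values between are in proportion, then the shift along the tool's x, y, z in units of 25 mm (1.0 is 25 mm), then the turn about the tool's z in units of 45 degrees (1.0 is 45 degrees). In form: [[fingers, tx, ty, tz, yaw], ...]. A call has 1 to 20 rows; each row shifts and turns the commanded pose from where the row before left it, along the tool's axes as they then stand; what a row does not reach is not made up. A row lasts 1/8 s, in which the tool goes at most 62.5 mm and 10.7 degrees, less where a joint would pass 70% of its speed; a pose out of reach is approached as far as the arm can. A call with a number of a shift or a turn outside -1 to 1 is refused whole. A call with a gripper value outside its range is refused whole. The fingers move at their own pace and stop on an object; "squeeze" is the grip in N (left out, the last holds). Time passes only in rows, so rows that do not move let the fingers close. It gives the time, the measured TCP pose, the force, the opening and the grip force at its end, in the units of the state.
- sense(): the state, without advancing time (a new reading comes with each control period).
- imaging.snapshot(name): name is "scene" or "top"; returns the picture (420x560x3 uint8, blue, green, red); there is no depth.
- imaging.camera_info(name): a dict with "fx", "fy", "cx", "cy" (pixels), "R" (3x3) and "t" (3): a world point X has camera coordinates R X + t. Camera axes: x right, y down, z forward; pixel columns grow to the right and rows downward; lengths in mm; the calibration is good to about 2 mm. A picture is of the moment at which its call begins. camera_info takes no time and is no camera call.
- job.close_job(): hands the job in; it is judged then, once.
Trained networks look in the newest picture that a camera, given by its name, has taken for a name from the list of things; names that differ only in an ending like _2 or _b are one class to them, and where a whole thing is asked for, a point or a joint stands for the part that bears it (a point fixed in the world has none). Each returns a list of dicts, best first, with "confidence" (0 to 1); they miss things now and then, are a little off and sometimes report something else, mostly with a low value. They report only what shows in the picture. A call takes as long as a camera call. They do not tell look-alikes from the thing itself.
- imaging.search_frame(camera, name): "point" ([column, row] in pixels, amid what is visible of it).
- imaging.tip_of(camera, name): "point" ([column, row] in pixels: a listed point, or the origin of a listed thing).
The state is a dict: "t": time; "joint_positions": joint angles; "joint_vel": joint speeds; "joint_efforts": joint torques, N m; "ee_pos": TCP position; "tcp_rot": TCP orientation; "ft_force": force on the tool from outside, world axes, zero at the start; "ft_torque": the same for the moment, N m; "width": finger opening in mm; "grip_force": force on a finger pad.
Only numpy, scipy, OpenCV 4.12 (cv2) and the standard library are available. Lean on these libraries where they do the work, as an engineer would, in place of code of your own. Each camera call takes 0.05 s, during which the arm holds its last target. There are 200 camera calls.

### The job

First lift each colour pot off its hook on the rack and stand it upright, well inside the disc of its own colour on the ware board; three or four of the four pots are there. When all of them stand released on the board, take the code reader by its grip and read the pots' labels in the order red, yellow, green, blue (skipping a pot that is missing): point the beam squarely at the middle of the label from about 12 cm away and hold it still for about two seconds. Then stand the reader back, upright and inside its parking mat, see that the pots still stand on their discs, and leave the brush jar, bottle and tin where they are.

Things in the scene. Friction and masses are not known exactly. Their poses are not given: they have to be found in the camera images.
- pot_red: Closed red pot, 220 g, 64 mm across, side 42 mm high, then a 45 degree conical shoulder; lid top 67 mm up. Hangs on a hook at the start; None if absent. Steel bail handle in its y-z plane: legs at y +-27 mm, apex bar 108 to 116 mm up. On it an upright wooden grip, 14 x 14 mm, sides along x and y, 114 to 164 mm up: grasp here. Origin: centre of the underside; z up. Label on its -x side.
- label_red (a point): Centre of the code label (26 x 26 mm, white with black squares) on the red pot's shoulder, at (-24, 0, 54) mm in the pot's frame. Its x axis is the label's outward normal (45 degrees up, towards the pot's -x), its y axis is the pot's y.
- disc_red (a point): Centre of the flat red disc (80 mm across, painted) on the top of the ware board; z is the board's top. Axes as the board's.
- pot_yellow: Closed yellow pot, 220 g, 64 mm across, side 42 mm high, then a 45 degree conical shoulder; lid top 67 mm up. Hangs on a hook at the start; None if absent. Steel bail handle in its y-z plane: legs at y +-27 mm, apex bar 108 to 116 mm up. On it an upright wooden grip, 14 x 14 mm, sides along x and y, 114 to 164 mm up: grasp here. Origin: centre of the underside; z up. Label on its -x side.
- label_yellow (a point): Centre of the code label (26 x 26 mm, white with black squares) on the yellow pot's shoulder, at (-24, 0, 54) mm in the pot's frame. Its x axis is the label's outward normal (45 degrees up, towards the pot's -x), its y axis is the pot's y.
- disc_yellow (a point): Centre of the flat yellow disc (80 mm across, painted) on the top of the ware board; z is the board's top. Axes as the board's.
- pot_green: Closed green pot, 220 g, 64 mm across, side 42 mm high, then a 45 degree conical shoulder; lid top 67 mm up. Hangs on a hook at the start; None if absent. Steel bail handle in its y-z plane: legs at y +-27 mm, apex bar 108 to 116 mm up. On it an upright wooden grip, 14 x 14 mm, sides along x and y, 114 to 164 mm up: grasp here. Origin: centre of the underside; z up. Label on its -x side.
- label_green (a point): Centre of the code label (26 x 26 mm, white with black squares) on the green pot's shoulder, at (-24, 0, 54) mm in the pot's frame. Its x axis is the label's outward normal (45 degrees up, towards the pot's -x), its y axis is the pot's y.
- disc_green (a point): Centre of the flat green disc (80 mm across, painted) on the top of the ware board; z is the board's top. Axes as the board's.
- pot_blue: Closed blue pot, 220 g, 64 mm across, side 42 mm high, then a 45 degree conical shoulder; lid top 67 mm up. Hangs on a hook at the start; None if absent. Steel bail handle in its y-z plane: legs at y +-27 mm, apex bar 108 to 116 mm up. On it an upright wooden grip, 14 x 14 mm, sides along x and y, 114 to 164 mm up: grasp here. Origin: centre of the underside; z up. Label on its -x side.
- label_blue (a point): Centre of the code label (26 x 26 mm, white with black squares) on the blue pot's shoulder, at (-24, 0, 54) mm in the pot's frame. Its x axis is the label's outward normal (45 degrees up, towards the pot's -x), its y axis is the pot's y.
- disc_blue (a point): Centre of the flat blue disc (80 mm across, painted) on the top of the ware board; z is the board's top. Axes as the board's.
- rack: Fixed dark wooden frame, 380 mm wide along y, open below; top rail 144 to 166 mm up, at x 0 to 16 mm. Four hooks at y +150, +50, -50, -150 mm point to its -x, towards the robot. A hanging pot's axis is at about x -45 mm, its axes about parallel to the rack's, underside 42 mm above the table; it may swing. Origin: on the table at the frame's front, mid width.
- hook_1 (a point): Saddle of the hook at rack frame (-45, 50, 145) mm; the others are spaced 100 mm along the rack's y. 8 mm round steel bar, level from x -34 to -56 mm, then turned up to a tip at x -70 mm, top 164 mm up. To come off, a pot must rise over 20 mm (best 25 to 30), then go about 50 mm to the rack's -x.
- board: Fixed plywood ware board, 120 mm (x) by 400 mm (y), 18 mm thick, with a red, a yellow, a green and a blue disc at y = +150, +50, -50, -150 mm. Origin: centre of its underside on the table. Its -x side is towards the robot.
- reader: Loose hand-held code reader, 250 g, on its mat: grey body 82 x 54 x 50 mm high (x from -40 to 42 mm), nose (x over 8 mm) cut away below 24 mm between two 6 mm side cheeks that reach down to its base. Square black grip on top at x = y = 0, 18 x 18 mm, sides parallel to its x and y, from 50 to 102 mm up: grasp it there. Origin: on the underside, below the grip; z up, x forward.
- reader_window (a point): Centre of the reader's red window, at (28, 0, 16) mm in the reader's frame. Its x axis is the beam, its y axis is the reader's y. While the reader is upright the beam goes forward and 45 degrees down. It always reads; there is no trigger.
- mat: Parking mat of the reader: thin grey square with a yellow border, 120 x 120 mm, flat on the table. Origin: its centre.
- brush_jar: White pot of brushes, 80 mm across, about 230 mm tall. Bystander; origin: centre of its underside.
- oil_bottle: Amber bottle, 60 mm across, 140 mm tall. Bystander; origin: centre of its underside.
- thinner_tin: Red tin, 72 mm across, 100 mm tall. Bystander; origin: centre of its underside.
Mind the look-alikes: they are no part of the job. What is shaped like the pot_yellow but purple is not meant.

How it is judged:
By the outcome, as a careful person would: the job done as asked, in the order asked, and still so for the second after the job is handed in, with the robot touching nothing.
Of pot_red, pot_yellow, pot_green, pot_blue only 3 to 4 are there at a start; the rules pass over those that are not, and their reading is None.
At some moment in a run one of reader, pot_red, pot_yellow, pot_green, pot_blue may be knocked a few centimetres aside while the robot is not near it.
Once in a run the grip may slacken for a moment while it holds something.
It also fails if it takes over 210 s, if anything falls off the work surface, if the arm or the gripper's body presses on something with over 40 N, if the wrist force passes 120 N, or if a joint passes its speed limit or range.

## Working session

There is one attempt and no reset: what is moved stays moved. The work goes in short steps, Python scripts to look and compute and a tool call to move; the robot and the scene stay as the last step left them, time stands still between calls to the robot, and variables do not carry over. Pictures are saved under pics/ and viewed, at most 14 in all, crops included, and the job is handed in when it is done.

Besides the shell and the picture viewer there is one more tool, called after ">>>" as a command line: name --pt "numbers of a row" for each row, then --argument value for the rest. arm_command: Moves the arm, as the interface text tells. Shifts and turns lie within -1 to 1; 1 stands for 25 mm of shift or 45 degrees of turn. Its arguments: {"type":"object","properties":{"steps":{"type":"array","items":{"type":"array","items":{"type":"number"}}},"squeeze":{"type":"number"}},"required":["steps"]}

```bash
mkdir -p pics; ls
python3 - <<'E'
from plant import sense, imaging
import cv2,numpy as np
s=sense();print({k:np.round(v,2).tolist() for k,v in s.items()})
for c in("scene","top"):
    cv2.imwrite(f"pics/{c}0.png",imaging.snapshot(c)); i=imaging.camera_info(c); print(c,i)
    for n in ["pot_red","pot_yellow","pot_green","pot_blue","disc_red","disc_yellow","disc_green","disc_blue","reader","mat","rack","board","hook_1","reader_window"]:
        try: print(n,[(np.round(d["point"]).tolist(),round(d["confidence"],2)) for d in imaging.tip_of(c,n)][:3])
        except Exception as e: print(n,e)
E
```

```text
pics
{'t': 0.0, 'joint_positions': [71.96, 18.0, -2.75, 69.34, 0.0, 90.0], 'joint_vel': [-0.05, 0.08, 0.07, 0.03, -0.05, 0.01], 'joint_efforts': [-0.0, -53.96, 33.97, 0.02, 0.0, -0.0], 'ee_pos': [185.58, 569.97, 230.43], 'tcp_rot': [[-0.95, 0.31, -0.0], [0.31, 0.95, -0.0], [0.0, -0.0, -1.0]], 'ft_force': [-0.04, 0.54, 0.58], 'ft_torque': [-0.05, -0.02, 0.02], 'grip_force': 0.0, 'width': 85.63}
scene {'fx': 448.72247781168204, 'fy': 448.72247781168204, 'cx': 280.185184128883, 'cy': 204.14069227006812, 'R': array([[-0.56386209,  0.8258386 ,  0.00708167],
       [ 0.70933114,  0.48866974, -0.50798743],
       [-0.42297622, -0.2814116 , -0.86133537]]), 't': array([ 291.65755237, -323.82625684, 1540.24743962])}
pot_red [([279.0, 275.0], 0.78), ([339.0, 287.0], 0.55), ([360.0, 251.0], 0.33)]
pot_yellow [([416.0, 222.0], 0.88), ([387.0, 265.0], 0.68)]
pot_green [([360.0, 248.0], 0.71), ([316.0, 271.0], 0.65)]
pot_blue []
disc_red [([212.0, 242.0], 0.91)]
disc_yellow [([207.0, 209.0], 0.75)]
disc_green [([199.0, 186.0], 0.57)]
disc_blue [([194.0, 157.0], 0.86)]
reader [([296.0, 204.0], 0.68)
[... 397 characters left out ...]
474824, -0.11956688],
       [ 0.11943786, -0.02168876, -0.99260475]]), 't': array([ -14.72776585,  564.73705058, 1507.09756481])}
pot_red [([234.0, 166.0], 0.66)]
pot_yellow [([154.0, 234.0], 0.85), ([152.0, 300.0], 0.83)]
pot_green [([205.0, 190.0], 0.68)]
pot_blue []
disc_red [([312.0, 165.0], 0.86)]
disc_yellow [([331.0, 183.0], 0.72)]
disc_green [([361.0, 206.0], 0.92), ([231.0, 170.0], 0.42)]
disc_blue [([387.0, 230.0], 0.89)]
reader [([267.0, 245.0], 0.73)]
mat [([267.0, 244.0], 0.83)]
rack [([187.0, 193.0], 0.58), ([120.0, 277.0], 0.2)]
board [([344.0, 198.0], 0.66), ([270.0, 236.0], 0.54)]
hook_1 [([177.0, 207.0], 0.93)]
reader_window [([270.0, 236.0], 0.82), ([332.0, 188.0], 0.68)]
```

View pics/scene0.png

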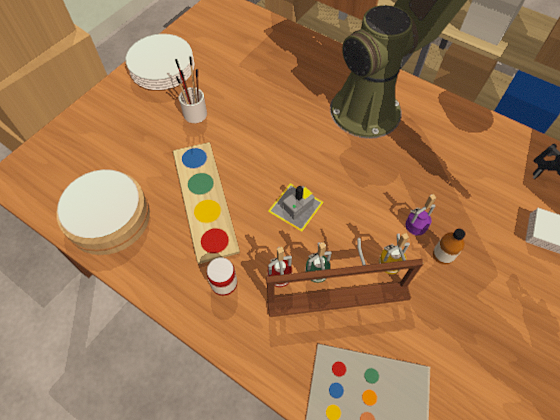

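View pics/top0.png

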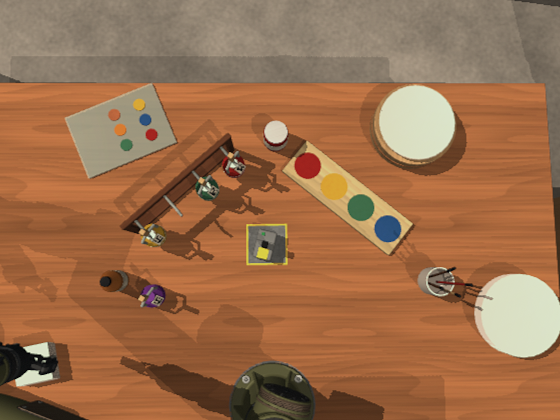

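Scene view: red (279,265), green (318,262), empty hook (360,250), yellow (395,248) hang on the rack; purple look-alike stands at (418,220), not meant. Top view: red (234,165), green (207,188), yellow (152,235), purple (152,296). Blue is missing. Other coloured things are the palette at (120,130) and the red-lidded tin (275,133).

```bash
cat > h.py <<'E'
import numpy as np, cv2
from plant import sense, imaging
from scipy.optimize import least_squares
CI={c:imaging.camera_info(c) for c in("top","scene")}
def proj(c,X):
    i=CI[c]; p=np.atleast_2d(X)@i["R"].T+i["t"]
    return np.c_[i["fx"]*p[:,0]/p[:,2]+i["cx"], i["fy"]*p[:,1]/p[:,2]+i["cy"]]
def at(c,uv,z):
    i=CI[c]; d=i["R"].T@[(uv[0]-i["cx"])/i["fx"],(uv[1]-i["cy"])/i["fy"],1]; o=-i["R"].T@i["t"]
    return o+d*(z-o[2])/d[2]
def tri(ut,us):
    return least_squares(lambda X:np.r_[proj("top",X)[0]-ut,proj("scene",X)[0]-us],[500,0,100]).x
def fr(x,y,a): # pose from yaw deg
    a=np.radians(a); return lambda P: np.atleast_2d(P)@np.array([[np.cos(a),np.sin(a),0],[-np.sin(a),np.cos(a),0],[0,0,1]])+[x,y,0]
def fit(obs,x0): # obs: (cam,[u,v],[local])
    f=lambda p:np.concatenate([proj(c,fr(*p)(l))[0]-uv for c,uv,l in obs])
    r=least_squares(f,x0,loss="soft_l1"); return r.x,r.fun.reshape(-1,2)
E
python3 - <<'E'
from h import *
t=cv2.imread("pics/top0.png");s=cv2.imread("pics/scene0.png")
cv2.imwrite("pics/c1.png",cv2.resize(t[120:260,110:310],None,fx=4,fy=4,interpolation=cv2.INTER_CUBIC))
cv2.imwrite("pics/c2.png",cv2.resize(s[180:320,255:455],None,fx=4,fy=4,interpolation=cv2.INTER_CUBIC))
# discs by colour (top), board fit
hsv=cv2.cvtColor(t,cv2.COLOR_BGR2HSV)
obs=[]
for n,p,y in [("r",(308,165),150),("y",(334,186),50),("g",(361,207),-50),("b",(388,229),-150)]:
    c=hsv[p[1],p[0]].astype(int); m=(np.abs(hsv.astype(int)-c)[...,0]%170<8)&(hsv[...,1]>110)
    k,l,st,ce=cv2.connectedComponentsWithStats(m.astype(np.uint8)); j=l[p[1],p[0]]
    print(n,c,st[j],ce[j],at("top",ce[j],18)); obs.append(("top",ce[j],[0,y,18]))
print(fit(obs,[600,-100,-40]))
E
```

```text
r [  1 207 160] [295 153  26  26 534] [307.28651685 165.29026217] [ 687.20454858 -109.42402316   18.        ]
y [ 20 193 217] [ 282  140  131  115 3414] [342.56795548 196.06707674] [ 594.46021522 -212.48564481   18.        ]
g [ 67 104 108] [     0      0    560    420 235058] [279.510708   209.50964017] [555.41899625 -25.84474039  18.        ]
b [106 164 121] [375 216  26  26 519] [387.37572254 228.51252408] [ 497.68153761 -342.34867187   18.        ]
(array([ 588.34655547, -225.77708821,  -39.44414258]), array([[ 0.19057153,  1.17833921],
       [-8.72454561, -8.55176449],
       [80.89872564, -0.78820625],
       [-0.19828537,  1.57626028]]))
```

View pics/c1.png

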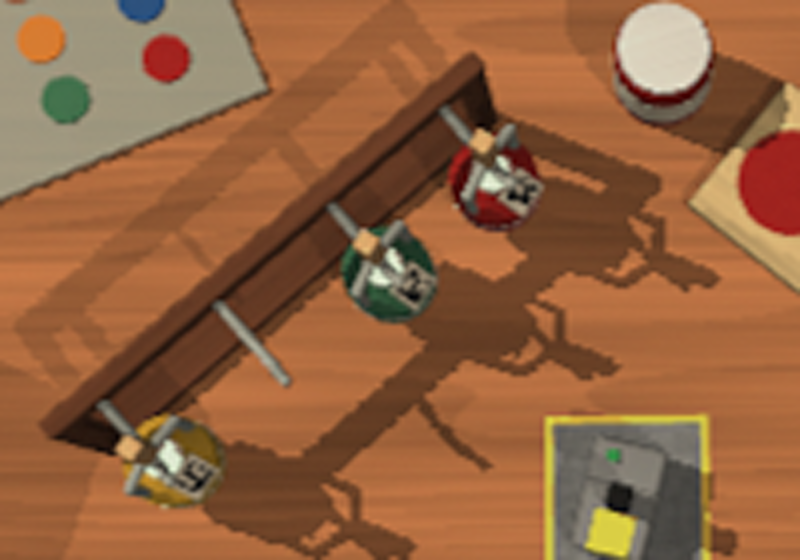

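View pics/c2.png

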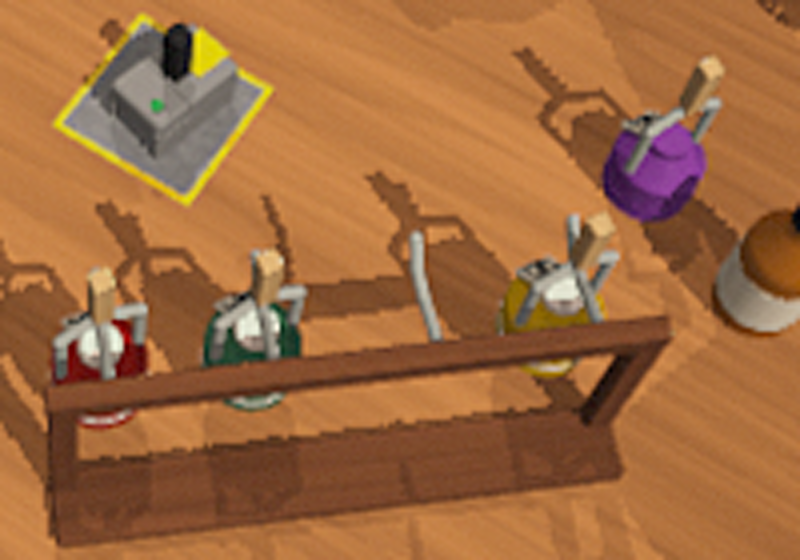

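Top crop: wooden grip tops at full-image red (230.5,155), green (201.8,180.5), yellow (142.8,231.8), empty hook tip (181.8,215.3). Scene crop: grips red (280.5,248.8), green (322,244), yellow (405,235.5), hook tip (358.8,239). Choice by colour is clear; purple is off the rack.

Run:
```python
from h import *
T={"r":(230.5,155),"g":(201.75,180.5),"y":(142.75,231.75),"tip":(181.75,215.25)}
S={"r":(280.5,248.75),"g":(322,244),"y":(405,235.5),"tip":(358.75,239)}
L={"r":[-45,-150,206],"g":[-45,-50,206],"y":[-45,150,206],"tip":[-70,50,164]}
for k in T: print(k,tri(T[k],S[k]).round(1), at("top",T[k],L[k][2]).round(1))
for k in T: pass
p,r=fit([("top",T[k],L[k]) for k in T]+[("scene",S[k],L[k]) for k in T],[700,150,45]); print(p.round(1)); print(r.round(1))
for k in "rgy": print(k,fr(*p)(L[k]).round(1))
t=cv2.imread("pics/top0.png");s=cv2.imread("pics/scene0.png")
a=cv2.resize(t[215:275,235:300],(400,369),interpolation=cv2.INTER_CUBIC);b=cv2.resize(s[175:235,262:327],(400,369),interpolation=cv2.INTER_CUBIC)
cv2.imwrite("pics/c3.png",np.hstack([a,b]))
hsv=cv2.cvtColor(t,cv2.COLOR_BGR2HSV)
for n,p,z in [("y",(334,186),18),("g",(361,207),18)]:
    m=(np.linalg.norm(t.astype(float)-t[p[1],p[0]],axis=2)<40).astype(np.uint8)
    k,l,st,ce=cv2.connectedComponentsWithStats(m,connectivity=4); j=l[p[1],p[0]]; print(n,st[j],ce[j],at("top",ce[j],18))
```

```text
r [677.1 107.  206.4] [677.8 105.9 206. ]
g [610.7 180.6 204.7] [610.7 180.  206. ]
y [478.6 331.  202.2] [478.7 328.9 206. ]
tip [525.2 239.4 155.8] [524.9 236.9 164. ]
[611.9 248.3  41.4]
[[-0.1  0.2]
 [-0.4 -0.2]
 [-0.8 -0.1]
 [-0.9 -0.5]
 [-0.9 -0.1]
 [-0.1 -0. ]
 [-0.2 -0.7]
 [-0.2 -1.2]]
r [[677.4 106.  206. ]]
g [[611.2 181.  206. ]]
y [[478.9 331.  206. ]]
y [320 173  28  27 573] [333.60732984 186.08202443] [ 624.40581183 -186.5509824    18.        ]
g [348 195  26  26 533] [360.46341463 207.30206379] [ 560.79140463 -264.65943588   18.        ]
```

View pics/c3.png

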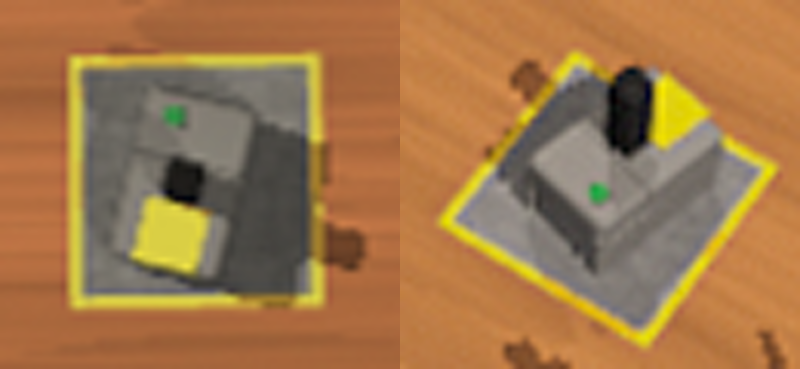

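Crop of the reader: black grip at top-crop (183,180), LED end (195,125) is the nose (the window net agrees), yellow patch at the back; yaw about −12°. Rack fit residual is under 1.2 px.

```bash
cat > plan.py <<'E'
from h import *
import math
def pose():
    s=sense(); R=s["tcp_rot"]; R=np.array(R); return np.r_[np.array(s["ee_pos"]),math.degrees(math.atan2(R[1,0],R[0,0]))%360]
def plan(wps,p=None,g=-1):
    p=pose() if p is None else np.array(p,float); print("from",p.round(1))
    for w in wps:
        x,y,z,a=[p[i] if w[i] is None else w[i] for i in range(4)]
        da=(p[3]-a+180)%360-180
        if abs(da)>.3:
            n=math.ceil(abs(da)/45/.23); print(n,"x",[g,0,0,0,round(da/45/n,3)])
        c,s=math.cos(math.radians(a)),math.sin(math.radians(a)); dx,dy=x-p[0],y-p[1]
        v=np.array([dx*c+dy*s,dx*s-dy*c,p[2]-z])/25
        n=max(1,math.ceil(np.abs(v).max()-1e-6)); print(n,"x",[g]+(v/n).round(3).tolist()+[0],"->",np.round([x,y,z,a],1))
        p=np.array([x,y,z,a])
E
python3 -c "
from plan import *
plan([(478.9,331,250,221.4),(None,None,166,None)])"
```

```text
from [185.8 570.5 231.3 162. ]
6 x [-1, 0, 0, 0, np.float64(-0.22)]
15 x [-1, -0.164, -0.996, -0.05, 0] -> [478.9 331.  250.  221.4]
4 x [-1, -0.0, 0.0, 0.84, 0] -> [478.9 331.  166.  221.4]
```

>>> arm_command --pt "-1 0 0 0 -0.22" --pt "-1 0 0 0 -0.22" --pt "-1 0 0 0 -0.22" --pt "-1 0 0 0 -0.22" --pt "-1 0 0 0 -0.22" --pt "-1 0 0 0 -0.22" --pt "-1 -0.16 -1 -0.05 0" --pt "-1 -0.16 -1 -0.05 0" --pt "-1 -0.16 -1 -0.05 0" --pt "-1 -0.16 -1 -0.05 0" --pt "-1 -0.16 -1 -0.05 0" --pt "-1 -0.16 -1 -0.05 0" --pt "-1 -0.16 -1 -0.05 0" --pt "-1 -0.16 -1 -0.05 0" --pt "-1 -0.16 -1 -0.05 0" --pt "-1 -0.16 -1 -0.05 0" --pt "-1 -0.16 -1 -0.05 0" --pt "-1 -0.16 -1 -0.05 0" --pt "-1 -0.16 -1 -0.05 0" --pt "-1 -0.16 -1 -0.05 0"

```text
t: 4.0
ee_pos: [459.7, 344.3, 248.9]
tcp_rot: [[-0.751, -0.661, 0.0], [-0.661, 0.751, 0.0], [-0.0, 0.0, -1.0]]
ft_force: [-0.4, -0.9, 0.0]
width: 85.5
grip_force: 0.0
```

>>> arm_command --pt "-1 -0.22 -0.94 -0.05 0" --pt "-1 0 0 0.2 0" --pt "-1 0 0 0 0"

```text
t: 4.38
ee_pos: [478.1, 330.8, 244.4]
tcp_rot: [[-0.751, -0.661, -0.001], [-0.661, 0.751, -0.0], [0.001, 0.001, -1.0]]
ft_force: [0.3, 0.3, 0.4]
width: 85.3
grip_force: 0.0
```

```bash
python3 -c "
from plan import *
plan([(478.9,331,166,221.4)])
print(sense()['joint_positions'])
a=imaging.snapshot('top');b=imaging.snapshot('scene')
f=lambda i,x,y:cv2.resize(i[y:y+75,x:x+75],(400,400),interpolation=cv2.INTER_CUBIC)
cv2.imwrite('pics/d1.png',np.hstack([f(a,110,190),f(b,365,195)]))"
```

```text
from [478.1 330.8 244.4 221.4]
4 x [-1, -0.008, -0.004, 0.784, 0] -> [478.9 331.  166.  221.4]
[ 3.46674109e+01  1.57374989e+01 -3.98242029e+00  7.03523770e+01
  2.45355401e-02 -6.69259690e+00]
```

View pics/d1.png

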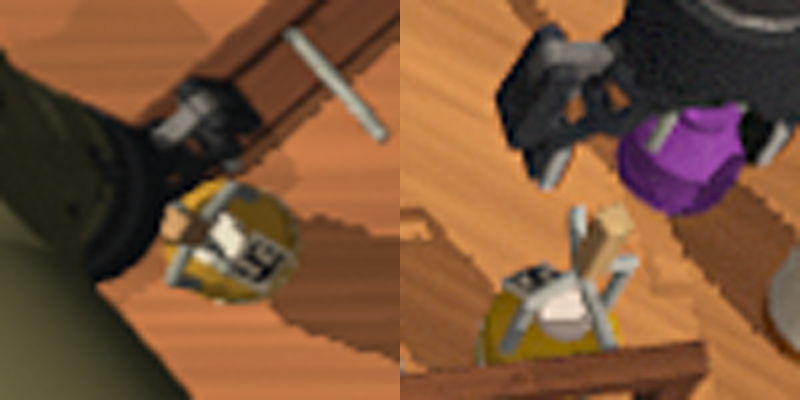

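Crop shows the open fingers astride the yellow pot's grip (scene crop ~(605,235)); bail and hook below. Descend and grip.

>>> arm_command --pt "-1 0 0 0.8 0" --pt "-1 0 0 0.8 0" --pt "-1 0 0 0.8 0" --pt "-1 0 0 0.72 0" --pt "-1 0 0 0 0" --pt "1 0 0 0 0" --pt "1 0 0 0 0" --pt "1 0 0 0 0" --pt "1 0 0 0 0" --pt "1 0 0 0 0" --pt "1 0 0 0 0" --pt "1 0 0 0 0" --pt "1 0 0 0 0" --pt "1 0 0 0 0" --squeeze 60

```text
t: 6.22
ee_pos: [478.9, 331.1, 167.4]
tcp_rot: [[-0.75, -0.661, 0.0], [-0.661, 0.75, 0.001], [-0.001, 0.0, -1.0]]
ft_force: [-2.1, 0.6, 5.1]
width: 14.8
grip_force: 58.5
```

>>> arm_command --pt "1 0 0 -0.4 0" --pt "1 0 0 -0.4 0" --pt "1 0 0 -0.4 0" --pt "1 0.8 0 0 0" --pt "1 0.8 0 0 0" --pt "1 0.8 0 0 0" --pt "1 0.4 0 -0.6 0" --pt "1 0 0 -0.9 0" --pt "1 0 0 -0.9 0" --pt "1 0 0 -0.9 0"

```text
t: 7.48
ee_pos: [426.7, 284.9, 281.9]
tcp_rot: [[-0.751, -0.661, 0.002], [-0.661, 0.751, 0.001], [-0.002, -0.0, -1.0]]
ft_force: [-0.1, 0.3, -3.1]
width: 14.8
grip_force: 58.6
```

```bash
python3 -c "
from plan import *
plan([(None,None,None,140.9),(624.2,-186.8,270,None),(None,None,146,None)],g=1)
print(sense()['ft_force'],sense()['width'])"
```

```text
from [426.7 284.9 281.9 221.4]
8 x [1, 0, 0, 0, np.float64(0.224)]
1 x [1, 0.0, 0.0, 0.0, 0] -> [426.7 284.9 281.9 140.9]
19 x [1, -0.949, -0.508, 0.025, 0] -> [ 624.2 -186.8  270.   140.9]
5 x [1, 0.0, 0.0, 0.992, 0] -> [ 624.2 -186.8  146.   140.9]
[-0.07519857  0.31725522 -3.10549116] 14.838886038391813
```

>>> arm_command --pt "1 0 0 0 0.224" --pt "1 0 0 0 0.224" --pt "1 0 0 0 0.224" --pt "1 0 0 0 0.224" --pt "1 0 0 0 0.224" --pt "1 0 0 0 0.224" --pt "1 0 0 0 0.224" --pt "1 0 0 0 0.22" --pt "1 -0.95 -0.51 0 0" --pt "1 -0.95 -0.51 0 0" --pt "1 -0.95 -0.51 0 0" --pt "1 -0.95 -0.51 0 0" --pt "1 -0.95 -0.51 0 0" --pt "1 -0.95 -0.51 0 0" --pt "1 -0.95 -0.51 0 0" --pt "1 -0.95 -0.51 0 0" --pt "1 -0.95 -0.51 0 0" --pt "1 -0.95 -0.51 0 0" --pt "1 -0.95 -0.51 0 0" --pt "1 -0.95 -0.51 0 0"

```text
t: 9.98
ee_pos: [551.9, -14.8, 281.1]
tcp_rot: [[-0.776, 0.631, 0.002], [0.631, 0.776, -0.0], [-0.001, 0.001, -1.0]]
ft_force: [0.6, 0.0, -2.5]
width: 14.7
grip_force: 58.5
```

>>> arm_command --pt "1 -0.95 -0.51 0 0" --pt "1 -0.95 -0.51 0 0" --pt "1 -0.95 -0.51 0 0" --pt "1 -0.95 -0.51 0 0" --pt "1 -0.95 -0.51 0 0" --pt "1 -0.95 -0.51 0 0" --pt "1 -0.7 -0.4 0 0" --pt "1 0 0 0 0" --pt "1 0 0 0 0"

```text
t: 11.1
ee_pos: [620.4, -181.5, 279.8]
tcp_rot: [[-0.776, 0.63, -0.0], [0.63, 0.776, 0.001], [0.0, 0.0, -1.0]]
ft_force: [0.2, 1.4, -3.2]
width: 14.9
grip_force: 58.6
```

```bash
python3 -c "
from plan import *
plan([(624.2,-186.8,146,140.9)],g=1)
print(sense()['ft_force'],sense()['width'])
b=imaging.snapshot('scene');a=imaging.snapshot('top')
for c in ('top','scene'):print([(np.round(d['point'],1).tolist(),round(d['confidence'],2)) for d in imaging.tip_of(c,'pot_yellow')])
f=lambda i,x,y:cv2.resize(i[y:y+100,x:x+100],(400,400),interpolation=cv2.INTER_CUBIC)
cv2.imwrite('pics/d2.png',np.hstack([f(a,290,120),f(b,160,140)]))"
```

```text
from [ 620.4 -181.5  279.8  140.9]
6 x [1, -0.042, -0.012, 0.892, 0] -> [ 624.2 -186.8  146.   140.9]
[ 0.19191627  1.42536434 -3.20446955] 14.893047714289533
[([151.8, 295.8], 0.87), ([340.8, 179.8], 0.46)]
[([416.4, 224.6], 0.63), ([201.4, 185.3], 0.62), ([195.9, 113.0], 0.37)]
```

View pics/d2.png

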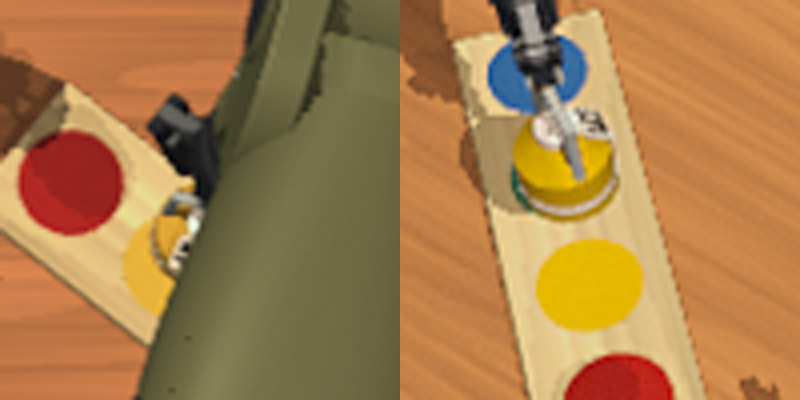

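Yellow pot is held upright above the board (scene ~(201,183)), label toward the robot side. Lower.

>>> arm_command --pt "1 -0.06 -0.02 0.9 0" --pt "1 -0.06 -0.02 0.9 0" --pt "1 -0.06 -0.02 0.9 0" --pt "1 -0.06 -0.02 0.9 0" --pt "1 0 0 0.9 0" --pt "1 0 0 0.7 0" --pt "1 0 0 0 0" --pt "1 0 0 0.1 0" --pt "1 0 0 0.05 0" --pt "1 0 0 0 0"

```text
t: 12.55
ee_pos: [624.2, -187.4, 146.4]
tcp_rot: [[-0.776, 0.631, 0.001], [0.631, 0.776, -0.0], [-0.001, 0.0, -1.0]]
ft_force: [0.2, -0.5, -2.4]
width: 14.9
grip_force: 58.6
```

>>> arm_command --pt "1 0 0 0.06 0" --pt "1 0 0 0.04 0" --pt "1 0 0 0 0"

```text
t: 12.92
ee_pos: [624.1, -187.3, 143.7]
tcp_rot: [[-0.776, 0.631, 0.001], [0.631, 0.776, -0.0], [-0.0, 0.0, -1.0]]
ft_force: [-0.5, 0.5, 0.6]
width: 14.9
grip_force: 58.9
```

>>> arm_command --pt "1 0 0 0.02 0" --pt "0.3 0 0 0 0" --pt "-0.2 0 0 0 0" --pt "-1 0 0 0 0" --pt "-1 0 0 0 0" --pt "-1 0 0 0 0" --pt "-1 0 0 -0.6 0" --pt "-1 0 0 -1 0" --pt "-1 0 0 -1 0" --pt "-1 0 0 -1 0" --pt "-1 0 0 -1 0"

```text
t: 14.3
ee_pos: [624.1, -187.3, 260.0]
tcp_rot: [[-0.776, 0.631, 0.001], [0.631, 0.776, -0.0], [-0.001, 0.0, -1.0]]
ft_force: [0.0, 0.3, -0.9]
width: 85.3
grip_force: 0.0
```

```bash
python3 -c "
from plan import *
plan([(None,None,None,221.4),(611.2,181,255,None),(None,None,167,None)])"
```

```text
from [ 624.1 -187.3  260.   140.9]
8 x [-1, 0, 0, 0, np.float64(-0.224)]
1 x [-1, -0.0, 0.0, 0.0, 0] -> [ 624.1 -187.3  260.   221.4]
12 x [-1, -0.78, 0.949, 0.017, 0] -> [611.2 181.  255.  221.4]
4 x [-1, -0.0, 0.0, 0.88, 0] -> [611.2 181.  167.  221.4]
```

>>> arm_command --pt "-1 0 0 0 -0.224" --pt "-1 0 0 0 -0.224" --pt "-1 0 0 0 -0.224" --pt "-1 0 0 0 -0.224" --pt "-1 0 0 0 -0.224" --pt "-1 0 0 0 -0.224" --pt "-1 0 0 0 -0.224" --pt "-1 0 0 0 -0.22" --pt "-1 -0.78 0.95 0 0" --pt "-1 -0.78 0.95 0 0" --pt "-1 -0.78 0.95 0 0" --pt "-1 -0.78 0.95 0 0" --pt "-1 -0.78 0.95 0 0" --pt "-1 -0.78 0.95 0 0" --pt "-1 -0.78 0.95 0 0" --pt "-1 -0.78 0.95 0 0" --pt "-1 -0.78 0.95 0 0" --pt "-1 -0.78 0.95 0 0" --pt "-1 -0.78 0.95 0 0" --pt "-1 -0.78 0.95 0 0"

```text
t: 16.8
ee_pos: [611.3, 182.4, 259.2]
tcp_rot: [[-0.75, -0.661, 0.001], [-0.661, 0.75, 0.0], [-0.001, -0.001, -1.0]]
ft_force: [0.2, -0.7, 0.0]
width: 85.5
grip_force: 0.0
```

>>> arm_command --pt "-1 0 0 0 0" --pt "-1 0 0 0 0"

```text
t: 17.05
ee_pos: [611.4, 181.0, 258.5]
tcp_rot: [[-0.75, -0.661, 0.001], [-0.661, 0.75, -0.0], [-0.0, -0.001, -1.0]]
ft_force: [-1.1, -0.3, -0.4]
width: 85.6
grip_force: 0.0
```

```bash
python3 -c "
from plan import *
plan([(611.2,181,167,221.4)])
a=imaging.snapshot('top');b=imaging.snapshot('scene')
cv2.imwrite('pics/top_3.png',a);cv2.imwrite('pics/scene_3.png',b)
f=lambda i,x,y:cv2.resize(i[y:y+100,x:x+100],(400,400),interpolation=cv2.INTER_CUBIC)
cv2.imwrite('pics/d3.png',np.hstack([f(a,290,130),f(b,260,210)]))"
```

```text
from [611.4 181.  258.5 221.4]
4 x [-1, 0.001, 0.001, 0.915, 0] -> [611.2 181.  167.  221.4]
```

View pics/d3.png

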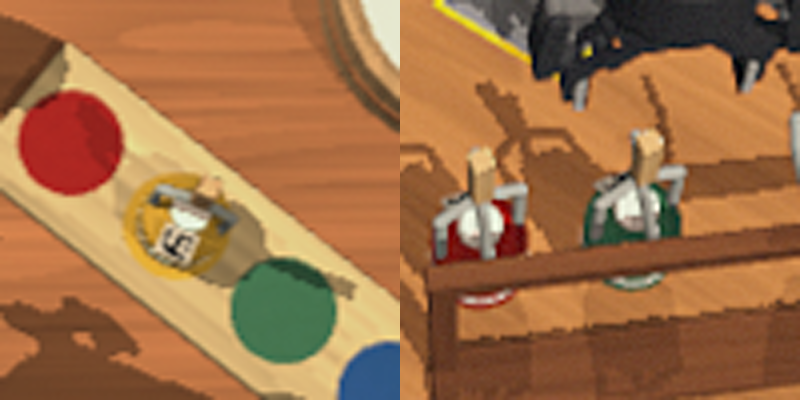

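Yellow pot stands upright on its disc (top crop (178,228)); green and red hang unchanged, fingers astride green's grip.

>>> arm_command --pt "-1 0 0 0.9 0" --pt "-1 0 0 0.9 0" --pt "-1 0 0 0.9 0" --pt "-1 0 0 0.94 0" --pt "-1 0 0 0 0" --pt "1 0 0 0 0" --pt "1 0 0 0 0" --pt "1 0 0 0 0" --pt "1 0 0 0 0" --pt "1 0 0 0 0" --pt "1 0 0 0 0" --pt "1 0 0 0 0" --pt "1 0 0 0 0" --pt "1 0 0 0 0" --squeeze 60

```text
t: 18.9
ee_pos: [611.4, 181.4, 167.2]
tcp_rot: [[-0.75, -0.661, 0.001], [-0.661, 0.75, 0.0], [-0.001, -0.0, -1.0]]
ft_force: [-1.2, -0.1, 4.3]
width: 14.9
grip_force: 58.5
```

>>> arm_command --pt "1 0 0 -0.4 0" --pt "1 0 0 -0.4 0" --pt "1 0 0 -0.4 0" --pt "1 0.8 0 0 0" --pt "1 0.8 0 0 0" --pt "1 0.8 0 0 0" --pt "1 0.4 0 -0.6 0" --pt "1 0 0 -0.9 0" --pt "1 0 0 -0.9 0" --pt "1 0 0 -0.9 0" --pt "1 0 0 0 0"

```text
t: 20.27
ee_pos: [560.4, 135.5, 282.3]
tcp_rot: [[-0.75, -0.661, 0.005], [-0.661, 0.75, 0.001], [-0.005, -0.002, -1.0]]
ft_force: [0.5, 0.4, -2.2]
width: 14.6
grip_force: 58.6
```

```bash
python3 -c "
from plan import *
plan([(None,None,None,140.9),(561,-264.7,282,None),(None,None,146,None)],g=1)
for c,f in(('top','pics/top_3.png'),):
  pass
print('pred yellow grip top', proj('top',[624.1,-187.3,182]), (290+210/4,130+185/4))
"
```

```text
from [560.4 135.5 282.3 221.4]
8 x [1, 0, 0, 0, np.float64(0.224)]
1 x [1, 0.0, 0.0, 0.0, 0] -> [560.4 135.5 282.3 140.9]
13 x [1, -0.778, -0.954, 0.001, 0] -> [ 561.  -264.7  282.   140.9]
6 x [1, 0.0, 0.0, 0.907, 0] -> [ 561.  -264.7  146.   140.9]
pred yellow grip top [[341.7483169  176.52259796]] (342.5, 176.25)
```

>>> arm_command --pt "1 0 0 0 0.224" --pt "1 0 0 0 0.224" --pt "1 0 0 0 0.224" --pt "1 0 0 0 0.224" --pt "1 0 0 0 0.224" --pt "1 0 0 0 0.224" --pt "1 0 0 0 0.224" --pt "1 0 0 0 0.22" --pt "1 -0.78 -0.95 0 0" --pt "1 -0.78 -0.95 0 0" --pt "1 -0.78 -0.95 0 0" --pt "1 -0.78 -0.95 0 0" --pt "1 -0.78 -0.95 0 0" --pt "1 -0.78 -0.95 0 0" --pt "1 -0.78 -0.95 0 0" --pt "1 -0.78 -0.95 0 0" --pt "1 -0.78 -0.95 0 0" --pt "1 -0.78 -0.95 0 0" --pt "1 -0.78 -0.95 0 0" --pt "1 -0.78 -0.95 0 0"

```text
t: 22.78
ee_pos: [560.3, -234.6, 278.6]
tcp_rot: [[-0.776, 0.631, -0.001], [0.631, 0.776, 0.0], [0.001, -0.0, -1.0]]
ft_force: [-0.1, -0.2, -1.7]
width: 14.7
grip_force: 58.7
```

>>> arm_command --pt "1 -0.78 -0.95 0 0" --pt "1 0 0 0 0" --pt "1 0 0 0 0"

```text
t: 23.15
ee_pos: [560.5, -264.0, 278.7]
tcp_rot: [[-0.776, 0.631, -0.001], [0.631, 0.776, 0.001], [0.001, 0.0, -1.0]]
ft_force: [0.1, 0.6, -1.2]
width: 14.8
grip_force: 58.7
```

```bash
python3 -c "
from plan import *
plan([(561,-264.7,146,140.9)],g=1)
"
```

```text
from [ 560.5 -264.   278.7  140.9]
6 x [1, -0.006, -0.002, 0.885, 0] -> [ 561.  -264.7  146.   140.9]
```

>>> arm_command --pt "1 -0.03 0 0.9 0" --pt "1 0 0 0.9 0" --pt "1 0 0 0.9 0" --pt "1 0 0 0.9 0" --pt "1 0 0 0.9 0" --pt "1 0 0 0.6 0" --pt "1 0 0 0.1 0" --pt "1 0 0 0 0" --pt "1 0 0 0.06 0" --pt "1 0 0 0 0"

```text
t: 24.4
ee_pos: [561.6, -265.2, 148.4]
tcp_rot: [[-0.776, 0.631, 0.001], [0.631, 0.776, -0.0], [-0.001, 0.0, -1.0]]
ft_force: [-0.4, -0.1, -2.0]
width: 14.9
grip_force: 58.7
```

>>> arm_command --pt "1 0 0 0.08 0" --pt "1 0 0 0.08 0" --pt "1 0 0 0.03 0" --pt "1 0 0 0 0"

```text
t: 24.9
ee_pos: [561.4, -265.1, 143.5]
tcp_rot: [[-0.776, 0.631, 0.0], [0.631, 0.776, -0.0], [-0.0, 0.0, -1.0]]
ft_force: [-0.5, -0.4, 2.9]
width: 14.8
grip_force: 59.1
```

Contact. Release and go to the red pot.

>>> arm_command --pt "0.3 0 0 0 0" --pt "-0.2 0 0 0 0" --pt "-1 0 0 0 0" --pt "-1 0 0 0 0" --pt "-1 0 0 0 0" --pt "-1 0 0 -0.6 0" --pt "-1 0 0 -1 0" --pt "-1 0 0 -1 0" --pt "-1 0 0 -1 0" --pt "-1 0 0 -1 0" --pt "-1 0 0 0 -0.224" --pt "-1 0 0 0 -0.224" --pt "-1 0 0 0 -0.224" --pt "-1 0 0 0 -0.224" --pt "-1 0 0 0 -0.224" --pt "-1 0 0 0 -0.224" --pt "-1 0 0 0 -0.224" --pt "-1 0 0 0 -0.22"

```text
t: 27.15
ee_pos: [561.5, -265.0, 259.3]
tcp_rot: [[-0.747, -0.665, 0.001], [-0.665, 0.747, -0.0], [-0.0, -0.001, -1.0]]
ft_force: [0.3, 0.0, -0.0]
width: 85.3
grip_force: 0.0
```

```bash
python3 -c "
from plan import *
plan([(677.4,106,258,221.4),(None,None,167,None)])"
```

```text
from [ 561.5 -265.   259.3  221.7]
14 x [-1, -0.949, 0.576, 0.004, 0] -> [677.4 106.  258.  221.4]
4 x [-1, -0.0, 0.0, 0.91, 0] -> [677.4 106.  167.  221.4]
```

>>> arm_command --pt "-1 -0.95 0.58 0 0" --pt "-1 -0.95 0.58 0 0" --pt "-1 -0.95 0.58 0 0" --pt "-1 -0.95 0.58 0 0" --pt "-1 -0.95 0.58 0 0" --pt "-1 -0.95 0.58 0 0" --pt "-1 -0.95 0.58 0 0" --pt "-1 -0.95 0.58 0 0" --pt "-1 -0.95 0.58 0 0" --pt "-1 -0.95 0.58 0 0" --pt "-1 -0.95 0.58 0 0" --pt "-1 -0.95 0.57 0 0" --pt "-1 -0.95 0.57 0 0" --pt "-1 -0.94 0.56 0 0" --pt "-1 0 0 0 0" --pt "-1 0 0 0 0"

```text
t: 29.15
ee_pos: [677.1, 105.9, 258.7]
tcp_rot: [[-0.75, -0.661, 0.0], [-0.661, 0.75, -0.0], [-0.0, -0.001, -1.0]]
ft_force: [-0.2, 0.1, -0.2]
width: 85.8
grip_force: 0.0
```

```bash
python3 -c "
from plan import *
plan([(677.4,106,167,221.4)])
a=imaging.snapshot('top');b=imaging.snapshot('scene')
cv2.imwrite('pics/top_4.png',a);cv2.imwrite('pics/scene_4.png',b)
f=lambda i,x,y:cv2.resize(i[y:y+100,x:x+100],(400,400),interpolation=cv2.INTER_CUBIC)
cv2.imwrite('pics/d4.png',np.hstack([f(a,310,150),f(b,230,195)]))"
```

```text
from [677.1 105.9 258.7 221.4]
4 x [-1, -0.003, -0.001, 0.917, 0] -> [677.4 106.  167.  221.4]
```

View pics/d4.png

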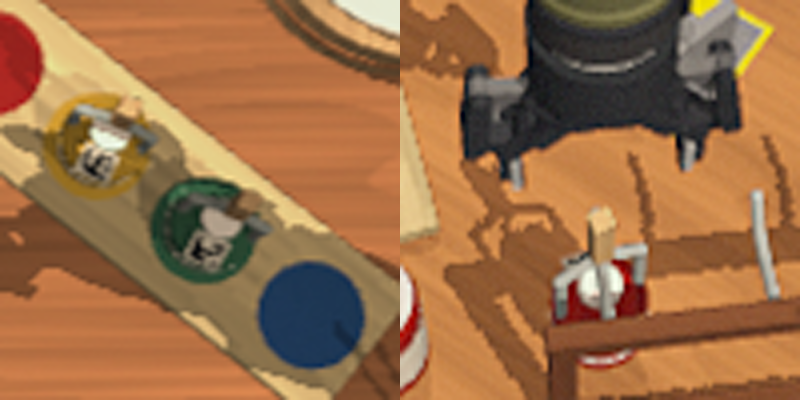

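Yellow (top crop (97,147)) and green (203,230) stand on their discs; fingers are astride red's grip.

>>> arm_command --pt "-1 0 0 0.9 0" --pt "-1 0 0 0.9 0" --pt "-1 0 0 0.9 0" --pt "-1 0 0 0.94 0" --pt "-1 0 0 0 0" --pt "1 0 0 0 0" --pt "1 0 0 0 0" --pt "1 0 0 0 0" --pt "1 0 0 0 0" --pt "1 0 0 0 0" --pt "1 0 0 0 0" --pt "1 0 0 0 0" --pt "1 0 0 0 0" --pt "1 0 0 0 0" --squeeze 60

```text
t: 31.0
ee_pos: [677.4, 106.4, 167.5]
tcp_rot: [[-0.751, -0.661, 0.001], [-0.661, 0.751, 0.0], [-0.001, -0.0, -1.0]]
ft_force: [-0.5, 0.1, 5.3]
width: 15.0
grip_force: 58.5
```

>>> arm_command --pt "1 0 0 -0.4 0" --pt "1 0 0 -0.4 0" --pt "1 0 0 -0.4 0" --pt "1 0.8 0 0 0" --pt "1 0.8 0 0 0" --pt "1 0.8 0 0 0" --pt "1 0.4 0 -0.6 0" --pt "1 0 0 -0.9 0" --pt "1 0 0 -0.9 0" --pt "1 0 0 -0.9 0" --pt "1 0 0 0 0.224" --pt "1 0 0 0 0.224" --pt "1 0 0 0 0.224" --pt "1 0 0 0 0.224" --pt "1 0 0 0 0.224" --pt "1 0 0 0 0.224" --pt "1 0 0 0 0.224" --pt "1 0 0 0 0.22"

```text
t: 33.25
ee_pos: [625.2, 60.2, 281.1]
tcp_rot: [[-0.773, 0.635, 0.002], [0.635, 0.773, 0.0], [-0.001, 0.001, -1.0]]
ft_force: [0.0, -0.1, -2.8]
width: 14.4
grip_force: 58.6
```

```bash
python3 -c "
from plan import *
plan([(687.1,-109.4,280,140.9),(None,None,146,None)],g=1)
"
```

```text
from [625.2  60.2 281.1 140.6]
1 x [1, 0, 0, 0, np.float64(-0.007)]
7 x [1, -0.886, -0.529, 0.007, 0] -> [ 687.1 -109.4  280.   140.9]
6 x [1, 0.0, 0.0, 0.893, 0] -> [ 687.1 -109.4  146.   140.9]
```

>>> arm_command --pt "1 -0.89 -0.53 0 0" --pt "1 -0.89 -0.53 0 0" --pt "1 -0.89 -0.53 0 0" --pt "1 -0.89 -0.53 0 0" --pt "1 -0.89 -0.53 0 0" --pt "1 -0.89 -0.53 0 0" --pt "1 -0.87 -0.53 0 0" --pt "1 0 0 0 0" --pt "1 0 0 0.9 0" --pt "1 0 0 0.9 0" --pt "1 0 0 0.9 0" --pt "1 0 0 0.9 0" --pt "1 0 0 0.9 0" --pt "1 0 0 0.6 0" --pt "1 0 0 0 0" --pt "1 0 0 0 0"

```text
t: 35.25
ee_pos: [687.2, -109.9, 153.0]
tcp_rot: [[-0.776, 0.63, 0.001], [0.63, 0.776, -0.0], [-0.001, 0.001, -1.0]]
ft_force: [-0.6, 0.1, -1.9]
width: 15.0
grip_force: 58.6
```

```bash
python3 -c "
from plan import *
plan([(687.1,-109.4,144,140.9)],g=1);print(sense()['ft_force'])
"
```

```text
from [ 687.2 -109.9  153.   140.9]
1 x [1, 0.016, 0.012, 0.362, 0] -> [ 687.1 -109.4  144.   140.9]
[-0.57863759  0.09425082 -1.9181888 ]
```

>>> arm_command --pt "1 0 0 0.15 0" --pt "1 0 0 0.08 0" --pt "1 0 0 0.08 0" --pt "1 0 0 0.05 0" --pt "1 0 0 0 0"

```text
t: 35.88
ee_pos: [686.8, -109.9, 143.7]
tcp_rot: [[-0.776, 0.631, 0.001], [0.631, 0.776, -0.0], [-0.001, 0.0, -1.0]]
ft_force: [-2.2, 1.5, 3.4]
width: 15.1
grip_force: 59.0
```

>>> arm_command --pt "0.3 0 0 0 0" --pt "-0.2 0 0 0 0" --pt "-1 0 0 0 0" --pt "-1 0 0 0 0" --pt "-1 0 0 0 0" --pt "-1 0 0 -0.6 0" --pt "-1 0 0 -1 0" --pt "-1 0 0 -1 0" --pt "-1 0 0 -1 0" --pt "-1 0 0 -1 0" --pt "-1 1 0 0 0" --pt "-1 1 0 0 0" --pt "-1 1 0 0 0" --pt "-1 1 0 0 0" --pt "-1 0 0 0 0"

```text
t: 37.75
ee_pos: [608.5, -46.1, 259.7]
tcp_rot: [[-0.777, 0.63, 0.001], [0.63, 0.777, -0.0], [-0.001, 0.001, -1.0]]
ft_force: [1.2, -0.1, -0.7]
width: 85.4
grip_force: 0.0
```

```bash
python3 -c "
from plan import *
print(pose())
a=imaging.snapshot('top');b=imaging.snapshot('scene')
cv2.imwrite('pics/top_5.png',a);cv2.imwrite('pics/scene_5.png',b)
f=lambda i,x,y,n:cv2.resize(i[y:y+n,x:x+n],(390,390),interpolation=cv2.INTER_CUBIC)
cv2.imwrite('pics/d5.png',np.hstack([f(a,236,212,65),f(b,262,172,65)]))
for c in('top','scene'):
  for n in('reader','reader_window','mat','disc_red','pot_red','pot_green','pot_yellow'):
    print(c,n,[(np.round(d['point'],1).tolist(),round(d['confidence'],2)) for d in imaging.tip_of(c,n)][:3])
"
```

```text
[608.45538944 -46.06539677 259.74426019 140.97791576]
top reader [([263.2, 247.9], 0.45)]
top reader_window [([267.2, 236.0], 0.4)]
top mat [([269.8, 239.0], 0.78)]
top disc_red []
top pot_red [([264.2, 247.4], 0.62)]
top pot_green [([357.1, 205.9], 0.96)]
top pot_yellow [([334.3, 185.6], 0.8), ([151.2, 297.7], 0.62)]
scene reader [([295.0, 207.6], 0.94), ([209.7, 201.0], 0.59)]
scene reader_window [([292.5, 209.1], 0.56)]
scene mat [([293.5, 205.9], 0.93)]
scene disc_red [([212.5, 197.1], 0.66), ([215.2, 241.1], 0.56)]
scene pot_red [([213.3, 245.1], 0.64), ([217.9, 227.7], 0.64), ([207.4, 200.7], 0.6)]
scene pot_green [([199.1, 185.8], 0.92)]
scene pot_yellow [([203.9, 211.5], 0.82)]
```

View pics/d5.png

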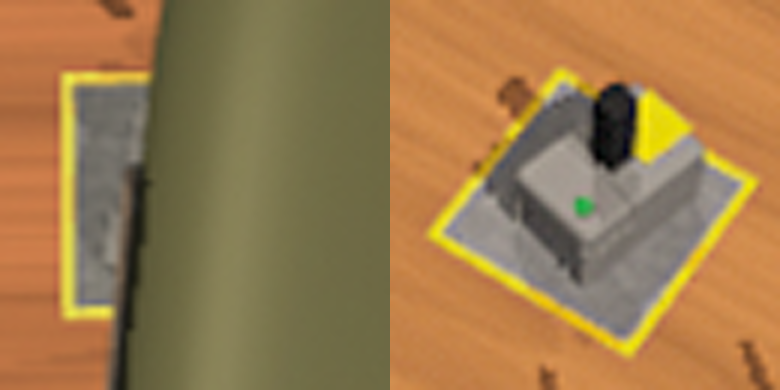

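Scene crop: reader unmoved on its mat, cheeks/nose at the LED end (crop ~(550,240)), back with yellow patch.

```bash
python3 -c "
from plan import *
k=400/65
t=lambda u,v:(235+u/k,215+v/k); s=lambda u,v:(262+(u-400)/k,175+v/k)
ob=[('top',t(183,180),[0,0,102]),('scene',s(630,72),[0,0,102]),('top',t(148,88),[42,27,50]),('top',t(253,108),[42,-27,50]),('top',t(112,258),[-40,27,50]),('top',t(218,280),[-40,-27,50]),
('scene',s(600,225),[42,27,50]),('scene',s(530,160),[42,-27,50]),('scene',s(720,130),[-40,27,50])]
p,r=fit(ob,[480,20,-12]);print(p,r.round(1).tolist())
m=[('top',t(75,62),[60,60,0]),('top',t(318,60),[60,-60,0]),('top',t(75,301),[-60,60,0]),('top',t(317,299),[-60,-60,0])]
pm,r=fit(m,[480,20,0]);print(pm,r.round(1).tolist())
plan([(p[0],p[1],259,180+p[2]),(None,None,70,None)])
"
```

```text
[450.34854344  18.48279035 -11.92993756] [[-0.2, -0.2], [-0.0, 0.6], [-0.8, -0.7], [0.7, -0.1], [-0.8, -0.1], [0.6, 0.1], [0.3, -0.0], [-1.4, -1.3], [0.9, -1.5]]
[ 4.54724129e+02  1.15964257e+01 -1.97168171e-01] [[-0.6, -1.1], [0.5, -0.9], [-0.7, 0.9], [0.9, 1.0]]
from [609.  -46.9 258.  140.9]
3 x [-1, 0, 0, 0, np.float64(-0.201)]
7 x [-1, 0.964, 0.178, -0.006, 0] -> [450.3  18.5 259.  168.1]
8 x [-1, 0.0, 0.0, 0.945, 0] -> [450.3  18.5  70.  168.1]
```

>>> arm_command --pt "-1 0 0 0 -0.2" --pt "-1 0 0 0 -0.2" --pt "-1 0 0 0 -0.2" --pt "-1 0.96 0.18 0 0" --pt "-1 0.96 0.18 0 0" --pt "-1 0.96 0.18 0 0" --pt "-1 0.96 0.18 0 0" --pt "-1 0.96 0.18 0 0" --pt "-1 0.96 0.18 0 0" --pt "-1 0.98 0.17 0 0" --pt "-1 0 0 1 0" --pt "-1 0 0 1 0" --pt "-1 0 0 1 0" --pt "-1 0 0 1 0" --pt "-1 0 0 0 0"

```text
t: 40.42
ee_pos: [449.2, 18.9, 156.7]
tcp_rot: [[-0.978, 0.21, -0.003], [0.21, 0.978, -0.0], [0.003, -0.001, -1.0]]
ft_force: [-0.8, -0.5, -0.1]
width: 85.2
grip_force: 0.0
```

```bash
python3 -c "
from plan import *
plan([(450.3,18.5,62,168.1)])
a=imaging.snapshot('top');b=imaging.snapshot('scene')
cv2.imwrite('pics/top_6.png',a);cv2.imwrite('pics/scene_6.png',b)
f=lambda i,x,y,n:cv2.resize(i[y:y+n,x:x+n],(400,400),interpolation=cv2.INTER_CUBIC)
cv2.imwrite('pics/d6.png',np.hstack([f(a,285,140,100),f(b,235,140,100)]))
for n,(x,y) in dict(r=(686.8,-109.9),y=(624.1,-187.3),g=(561.4,-265.1)).items(): print(n,proj('top',[x,y,182]),(proj('top',[x,y,182])-[285,140])*4)
"
```

```text
from [449.2  18.9 156.7 167.9]
4 x [-1, -0.012, -0.002, 0.947, 0] -> [450.3  18.5  62.  168.1]
r [[312.25481428 153.40769888]] [[109.01925713  53.63079554]]
y [[341.7483169  176.52259796]] [[226.99326761 146.09039183]]
g [[371.63756489 199.82877442]] [[346.55025957 239.3150977 ]]
```

View pics/d6.png

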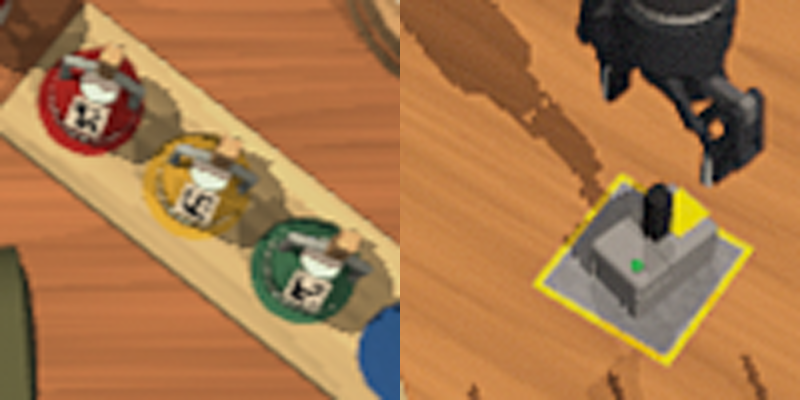

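```bash
python3 -c "
from plan import *
for q in ([449.2,18.9,157],[449.2+.21*43,18.9+.978*43,170],[449.2-.21*43,18.9-.978*43,170],[450.3,18.5,102]): print((proj('scene',q)-[235,140])*4+[400,0])
"
```

```text
[[662.4818331  144.22377228]]
[[709.45097204 172.55630119]]
[[618.50371002  95.02480417]]
[[657.50950817 189.16611314]]
```

Top crop: all three pots stand centred on their discs (grip tops (113,52), (230,148), (347,242), as predicted). Finger projections match the scene crop; descend on the reader's grip.

>>> arm_command --pt "-1 -0.05 0 1 0" --pt "-1 0 0 1 0" --pt "-1 0 0 1 0" --pt "-1 0 0 0.7 0" --pt "-1 0 0 0 0" --pt "1 0 0 0 0" --pt "1 0 0 0 0" --pt "1 0 0 0 0" --pt "1 0 0 0 0" --pt "1 0 0 0 0" --pt "1 0 0 0 0" --pt "1 0 0 0 0" --pt "1 0 0 0 0" --pt "1 0 0 0 0" --squeeze 80

```text
t: 42.28
ee_pos: [452.5, 18.8, 66.1]
tcp_rot: [[-0.978, 0.21, 0.001], [0.21, 0.978, 0.0], [-0.001, 0.0, -1.0]]
ft_force: [-0.1, 0.7, 5.7]
width: 17.2
grip_force: 78.2
```

>>> arm_command --pt "1 0 0 -0.5 0" --pt "1 0 0 -1 0" --pt "1 0 0 -1 0" --pt "1 0 0 -1 0" --pt "1 0 0 -1 0" --pt "1 0 0 -1 0" --pt "1 0 0 -0.5 0" --pt "1 0 0 0 0.2" --pt "1 0 0 0 0.2" --pt "1 0 0 0 0.2" --pt "1 0 0 0 0"

```text
t: 43.65
ee_pos: [451.6, 18.7, 215.2]
tcp_rot: [[-0.777, 0.629, -0.001], [0.629, 0.777, -0.0], [0.001, -0.001, -1.0]]
ft_force: [-0.7, -0.5, -1.8]
width: 16.9
grip_force: 78.2
```

```bash
python3 -c "
from plan import *
plan([(581.3,-24.1,207,140.9)],g=1)
"
```

```text
from [451.6  18.7 215.2 141. ]
6 x [1, -0.851, 0.324, 0.055, 0] -> [581.3 -24.1 207.  140.9]
```

>>> arm_command --pt "1 -0.85 0.32 0.05 0" --pt "1 -0.85 0.32 0.05 0" --pt "1 -0.85 0.32 0.05 0" --pt "1 -0.85 0.32 0.05 0" --pt "1 -0.85 0.32 0.05 0" --pt "1 -0.85 0.34 0.05 0" --pt "1 0 0 0 0" --pt "1 0 0 0 0"

```text
t: 44.65
ee_pos: [580.6, -23.9, 207.6]
tcp_rot: [[-0.777, 0.63, -0.002], [0.63, 0.777, 0.0], [0.001, -0.001, -1.0]]
ft_force: [-0.3, 0.3, -1.3]
width: 16.9
grip_force: 78.3
```

```bash
python3 -c "
from plan import *
plan([(581.3,-24.1,207,140.9)],g=1);print(sense()['width'],sense()['ft_force'])
a=imaging.snapshot('top');b=imaging.snapshot('scene')
f=lambda i,x,y,n:cv2.resize(i[y:y+n,x:x+n],(400,400),interpolation=cv2.INTER_CUBIC)
cv2.imwrite('pics/d7.png',np.hstack([f(a,240,130,100),f(b,190,170,100)]))
P=fr(686.8,-109.9,-39.1)([[-24,0,72],[-109,0,157]]);print(P)
for c in('top','scene'):
  print(proj(c,P).round(1).tolist())
  for n in('reader_window','label_red','pot_red'): print(c,n,[(np.round(d['point'],1).tolist(),round(d['confidence'],2)) for d in imaging.tip_of(c,n)][:3])
"
```

```text
from [580.6 -23.9 207.6 141. ]
1 x [1, -0.028, 0.01, 0.024, 0] -> [581.3 -24.1 207.  140.9]
16.93764807359921 [-0.26339913  0.25198544 -1.31419015]
[[668.17488623 -94.76378062  72.        ]
 [602.21094163 -41.15633699 157.        ]]
[[303.7, 168.2], [286.4, 186.4]]
top reader_window []
top label_red []
top pot_red [([121.4, 280.4], 0.32)]
[[220.4, 228.8], [249.0, 205.5]]
scene reader_window [([252.3, 206.5], 0.78)]
scene label_red [([218.6, 229.4], 0.74)]
scene pot_red [([214.5, 240.8], 0.79)]
```

View pics/d7.png

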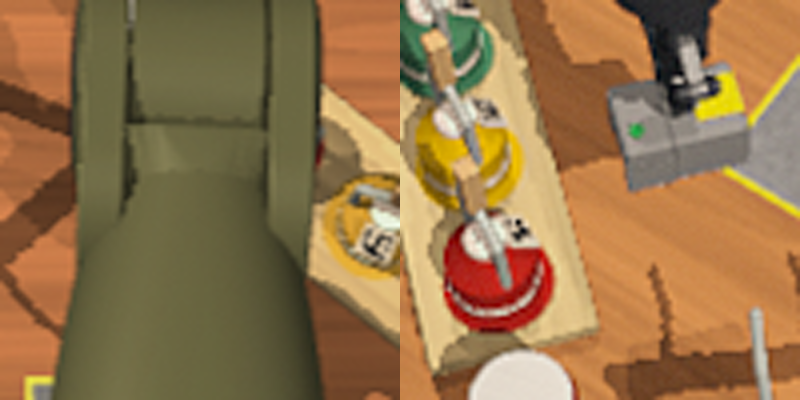

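```bash
python3 -c "
from plan import *
p=pose(); z=p[2]-66
f=fr(p[0],p[1],p[3]-180)
q=f([[42,27,50+z],[42,-27,50+z],[-40,27,50+z],[28,0,16+z]])
print((proj('scene',q)-[190,170])*4+[400,0])
"
```

```text
[[620.69798007 155.43224128]
 [599.66846947  84.86654619]
 [747.22938357 123.57879656]
 [634.51568708 141.65460777]]
```

Scene crop: reader nose points at the red pot's label (crop (518,232)), held level. Slight forward correction, then hold ~3 s.

>>> arm_command --pt "1 -0.1 0 0.02 0" --pt "1 0 0 0 0" --pt "1 0 0 0 0" --pt "1 0 0 0 0" --pt "1 0 0 0 0" --pt "1 0 0 0 0" --pt "1 0 0 0 0" --pt "1 0 0 0 0" --pt "1 0 0 0 0" --pt "1 0 0 0 0" --pt "1 0 0 0 0" --pt "1 0 0 0 0" --pt "1 0 0 0 0" --pt "1 0 0 0 0" --pt "1 0 0 0 0" --pt "1 0 0 0 0" --pt "1 0 0 0 0" --pt "1 0 0 0 0" --pt "1 0 0 0 0" --pt "1 0 0 0 0"

```text
t: 47.55
ee_pos: [583.5, -25.6, 207.5]
tcp_rot: [[-0.776, 0.631, -0.0], [0.631, 0.776, 0.0], [0.0, -0.0, -1.0]]
ft_force: [-0.5, 0.2, -2.4]
width: 17.2
grip_force: 78.3
```

>>> arm_command --pt "1 0 0 0 0" --pt "1 0 0 0 0" --pt "1 0 0 0 0" --pt "1 0 0 0 0"

```text
t: 48.05
ee_pos: [583.5, -25.6, 207.6]
tcp_rot: [[-0.776, 0.631, 0.0], [0.631, 0.776, 0.0], [-0.0, 0.0, -1.0]]
ft_force: [0.4, 0.2, -3.1]
width: 17.1
grip_force: 78.3
```

```bash
python3 -c "
from plan import *
plan([(519.1,-101.8,207,140.9)],g=1);print(sense()['width'],sense()['ft_force'])
b=imaging.snapshot('scene');cv2.imwrite('pics/scene_8.png',b)
for n in('reader_window','label_red','label_yellow'): print(n,[(np.round(d['point'],1).tolist(),round(d['confidence'],2)) for d in imaging.tip_of('scene',n)][:3])
print(proj('scene',fr(624.1,-187.3,-39.1)([-24,0,72])))
h=cv2.cvtColor(b,cv2.COLOR_BGR2HSV); m=(b[...,2]>215)&(b[...,1]<90)&(b[...,0]<90); print('beam px',np.argwhere(m)[:10])
"
```

```text
from [583.5 -25.6 207.6 140.9]
4 x [1, 0.019, -0.998, 0.006, 0] -> [ 519.1 -101.8  207.   140.9]
17.10623903837202 [ 0.39148149  0.21210372 -3.0674739 ]
reader_window [([250.9, 205.9], 0.7)]
label_red [([219.5, 227.2], 0.74), ([441.8, 254.8], 0.25), ([205.4, 169.7], 0.22)]
label_yellow [([416.6, 208.6], 0.94), ([210.7, 200.2], 0.84)]
[[212.5838308  198.82543777]]
beam px []
```

>>> arm_command --pt "1 0.02 -1 0 0" --pt "1 0.02 -1 0 0" --pt "1 0 -1 0 0" --pt "1 0 -1 0 0" --pt "1 0 0 0 0" --pt "1 0 0 0 0"

```text
t: 49.0
ee_pos: [519.5, -103.1, 207.8]
tcp_rot: [[-0.775, 0.631, 0.001], [0.631, 0.775, 0.0], [-0.0, 0.001, -1.0]]
ft_force: [1.4, 0.9, -1.5]
width: 17.0
grip_force: 78.8
```

```bash
python3 -c "
from plan import *
plan([(519.5,-102.2,207.5,140.9)],g=1);print(sense()['width'],sense()['ft_force'])
"
```

```text
from [ 519.5 -103.1  207.8  140.8]
1 x [1, 0.02, 0.028, 0.013, 0] -> [ 519.5 -102.2  207.5  140.9]
17.03958266311248 [ 1.43187298  0.89478482 -1.50693892]
```

>>> arm_command --pt "1 0.02 0.02 0 0" --pt "1 0 0 0 0" --pt "1 0 0 0 0" --pt "1 0 0 0 0" --pt "1 0 0 0 0" --pt "1 0 0 0 0" --pt "1 0 0 0 0" --pt "1 0 0 0 0" --pt "1 0 0 0 0" --pt "1 0 0 0 0" --pt "1 0 0 0 0" --pt "1 0 0 0 0" --pt "1 0 0 0 0" --pt "1 0 0 0 0" --pt "1 0 0 0 0" --pt "1 0 0 0 0" --pt "1 0 0 0 0" --pt "1 0 0 0 0" --pt "1 0 0 0 0" --pt "1 0 0 0 0"

```text
t: 51.5
ee_pos: [519.6, -101.9, 207.5]
tcp_rot: [[-0.776, 0.631, 0.0], [0.631, 0.776, -0.0], [-0.0, -0.0, -1.0]]
ft_force: [0.2, 0.2, -1.7]
width: 17.0
grip_force: 78.8
```

>>> arm_command --pt "1 0 0 0 0" --pt "1 0 0 0 0" --pt "1 0 0 0 0" --pt "1 0 0 0 0"

```text
t: 52.0
ee_pos: [519.6, -101.9, 207.6]
tcp_rot: [[-0.776, 0.631, 0.0], [0.631, 0.776, 0.0], [0.0, 0.0, -1.0]]
ft_force: [-0.3, 0.8, -2.0]
width: 17.3
grip_force: 78.8
```

```bash
python3 -c "
from plan import *
plan([(456.8,-180,207.5,140.9)],g=1);print(sense()['width'],sense()['ft_force'])
b=imaging.snapshot('scene');a=imaging.snapshot('top');cv2.imwrite('pics/scene_9.png',b)
f=lambda i,x,y,n:cv2.resize(i[y:y+n,x:x+n],(400,400),interpolation=cv2.INTER_CUBIC)
cv2.imwrite('pics/d8.png',np.hstack([f(a,280,120,110),f(b,180,150,110)]))
"
```

```text
from [ 519.6 -101.9  207.6  140.9]
5 x [1, -0.004, -0.802, 0.0, 0] -> [ 456.8 -180.   207.5  140.9]
17.329512128130073 [-0.34734943  0.75694297 -2.04524615]
```

View pics/d8.png

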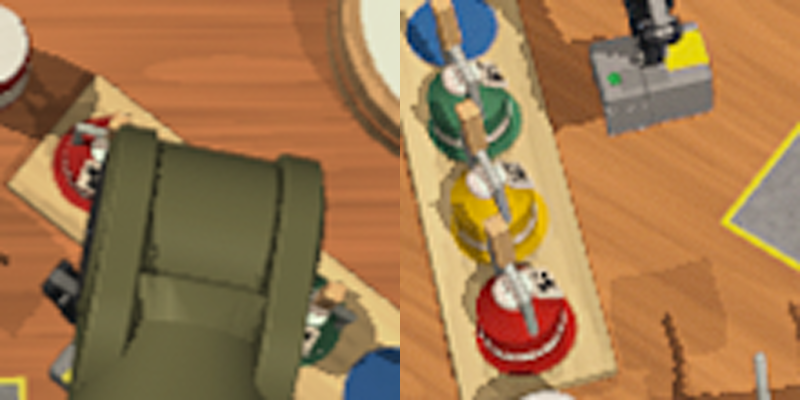

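Scene crop: reader at (650,85) level, aimed at yellow's label; all pots stand on their discs. On to green.

>>> arm_command --pt "1 0 -0.8 0 0" --pt "1 0 -0.8 0 0" --pt "1 0 -0.8 0 0" --pt "1 0 -0.8 0 0" --pt "1 0 -0.8 0 0" --pt "1 0 0 0 0" --pt "1 0 0 0 0" --pt "1 0 0 0 0" --pt "1 0 0 0 0"

```text
t: 53.22
ee_pos: [456.8, -179.1, 207.5]
tcp_rot: [[-0.777, 0.63, 0.0], [0.63, 0.777, 0.0], [0.0, 0.0, -1.0]]
ft_force: [-0.1, 0.3, -1.8]
width: 16.8
grip_force: 79.0
```

>>> arm_command --pt "1 0 0 0 0" --pt "1 0 0 0 0" --pt "1 0 0 0 0" --pt "1 0 0 0 0" --pt "1 0 0 0 0" --pt "1 0 0 0 0" --pt "1 0 0 0 0" --pt "1 0 0 0 0" --pt "1 0 0 0 0" --pt "1 0 0 0 0" --pt "1 0 0 0 0" --pt "1 0 0 0 0" --pt "1 0 0 0 0" --pt "1 0 0 0 0" --pt "1 0 0 0 0" --pt "1 0 0 0 0" --pt "1 0 0 0 0" --pt "1 0 0 0 0" --pt "1 0 0 0 0" --pt "1 0 0 0 0"

```text
t: 55.72
ee_pos: [456.5, -179.5, 207.6]
tcp_rot: [[-0.776, 0.631, -0.0], [0.631, 0.776, -0.0], [0.0, -0.0, -1.0]]
ft_force: [-1.0, -0.3, -2.3]
width: 16.9
grip_force: 79.0
```

```bash
python3 -c "
from plan import *
b=imaging.snapshot('scene');cv2.imwrite('pics/scene_10.png',b)
for n in('reader_window','label_green','pot_green','reader'): print(n,[(np.round(d['point'],1).tolist(),round(d['confidence'],2)) for d in imaging.tip_of('scene',n)][:3])
p=pose();f=fr(p[0]-1.5,p[1]+1.2,p[3]-180);print(p,proj('scene',f([[28,0,16+141],[0,0,141]])),proj('scene',fr(561.4,-265.1,-39.1)([-24,0,72])))
plan([(561.4-106.3+1.5,-265.1+86.4-1.2,207.5,140.9)],g=1)
plan([(454.7+2,12,215,168.1),(None,None,70,None)],g=1);print(sense()['width'],sense()['ft_force'])
"
```

```text
reader_window [([231.2, 147.5], 0.84)]
label_green [([205.5, 167.9], 0.81), ([194.3, 155.5], 0.34)]
pot_green [([199.0, 183.2], 0.69)]
reader [([240.4, 146.9], 0.76)]
[ 456.5214187  -179.49174339  207.54917887  140.90230224] [[231.02540068 146.67867148]
 [241.11217611 147.96118568]] [[205.23470667 170.95616202]]
from [ 456.5 -179.5  207.5  140.9]
1 x [1, -0.013, -0.011, 0.002, 0] -> [ 456.6 -179.9  207.5  140.9]
from [ 456.5 -179.5  207.5  140.9]
3 x [1, 0, 0, 0, np.float64(-0.201)]
8 x [1, 0.197, 0.937, -0.037, 0] -> [456.7  12.  215.  168.1]
6 x [1, 0.0, 0.0, 0.967, 0] -> [456.7  12.   70.  168.1]
17.14384271748791 [-0.30337779  0.07998493 -3.4835556 ]
```

Detections agree with the expected aim within 3 px. Now park the reader at the mat's centre, turned square.

>>> arm_command --pt "1 0 0 0 -0.217" --pt "1 0 0 0 -0.217" --pt "1 0 0 0 -0.217" --pt "1 0 0 0 -0.217" --pt "1 0 1 0 0" --pt "1 0 1 0 0" --pt "1 0 1 0 0" --pt "1 0 1 0 0" --pt "1 0 1 0 0" --pt "1 0 1 0 0" --pt "1 0 0.84 0 0" --pt "1 0 0.8 0 0" --pt "1 0 0 0 0" --pt "1 0 0 0 0"

```text
t: 57.72
ee_pos: [456.6, 11.2, 207.6]
tcp_rot: [[-1.0, 0.001, 0.0], [0.001, 1.0, -0.001], [-0.0, -0.001, -1.0]]
ft_force: [-0.3, -0.5, -2.2]
width: 16.9
grip_force: 79.2
```

```bash
python3 -c "
from plan import *
plan([(456.7,11.6,70,180)],g=1);print(sense()['width'],sense()['ft_force'])
"
```

```text
from [456.6  11.2 207.6 180. ]
6 x [1, -0.0, 0.003, 0.917, 0] -> [456.7  11.6  70.  180. ]
16.9457261240204 [-0.32389829 -0.49332508 -2.21751782]
```

>>> arm_command --pt "1 0 0 0.9 0" --pt "1 0 0 0.9 0" --pt "1 0 0 0.9 0" --pt "1 0 0 0.9 0" --pt "1 0 0 0.9 0" --pt "1 0 0 0.8 0" --pt "1 0 0 0 0" --pt "1 0 0 0.1 0" --pt "1 0 0 0.08 0" --pt "1 0 0 0 0"

```text
t: 58.98
ee_pos: [457.0, 11.5, 71.0]
tcp_rot: [[-1.0, 0.001, 0.001], [0.001, 1.0, 0.0], [-0.001, 0.0, -1.0]]
ft_force: [-0.7, -0.5, -2.6]
width: 16.8
grip_force: 79.1
```

>>> arm_command --pt "1 0 0 0.08 0" --pt "1 0 0 0.06 0" --pt "1 0 0 0.06 0" --pt "1 0 0 0 0"

```text
t: 59.48
ee_pos: [456.7, 11.7, 66.1]
tcp_rot: [[-1.0, 0.001, 0.0], [0.001, 1.0, 0.0], [-0.0, 0.0, -1.0]]
ft_force: [-1.5, 0.4, 4.3]
width: 16.9
grip_force: 80.1
```

Contact. Release, rise and back off to look.

>>> arm_command --pt "0.3 0 0 0 0" --pt "-0.2 0 0 0 0" --pt "-1 0 0 0 0" --pt "-1 0 0 0 0" --pt "-1 0 0 0 0" --pt "-1 0 0 -0.6 0" --pt "-1 0 0 -1 0" --pt "-1 0 0 -1 0" --pt "-1 0 0 -1 0" --pt "-1 0 0 -1 0" --pt "-1 0 0 -1 0" --pt "-1 0 0 -1 0" --pt "-1 0 0 -1 0" --pt "-1 0 1 0 0" --pt "-1 0 1 0 0" --pt "-1 0 1 0 0" --pt "-1 0 1 0 0" --pt "-1 0 1 0 0" --pt "-1 0 1 0 0"

```text
t: 61.85
ee_pos: [456.7, 162.3, 256.7]
tcp_rot: [[-1.0, 0.001, 0.001], [0.001, 1.0, 0.0], [-0.001, 0.0, -1.0]]
ft_force: [0.8, -0.2, 0.2]
width: 85.2
grip_force: 0.0
```

>>> arm_command --pt "-1 0 1 0 0" --pt "-1 0 1 0 0" --pt "-1 0 1 0 0" --pt "-1 0 1 0 0" --pt "-1 0 0 0 0"

```text
t: 62.48
ee_pos: [456.8, 262.7, 256.4]
tcp_rot: [[-1.0, -0.002, 0.001], [-0.002, 1.0, 0.0], [-0.001, 0.0, -1.0]]
ft_force: [-0.6, 0.0, -0.6]
width: 85.7
grip_force: 0.0
```

```bash
python3 -c "
from plan import *
a=imaging.snapshot('top');b=imaging.snapshot('scene');cv2.imwrite('pics/top_f.png',a);cv2.imwrite('pics/scene_f.png',b)
f=lambda i,x,y,n,m:cv2.resize(i[y:y+m,x:x+n],(400,300),interpolation=cv2.INTER_CUBIC)
cv2.imwrite('pics/d9.png',np.hstack([f(a,235,120,200,150),f(b,170,140,200,150)]))
print(sense()['t'])
"
```

```text
62.575
```

View pics/d9.png

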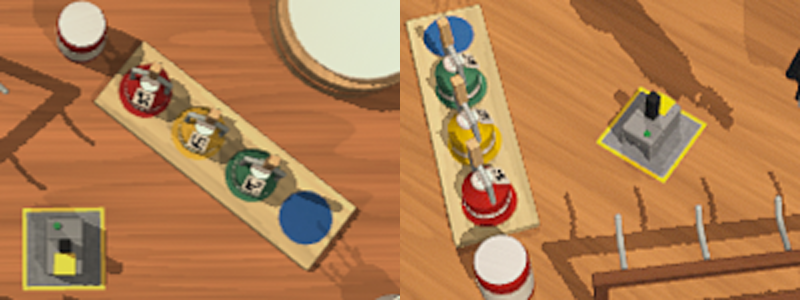

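Final view: the red, yellow and green pots stand on their discs (top crop (146,90), (199,132), (252,175)). The reader is upright inside its mat at (64,247), and the tin has not moved.

```bash
python3 -c "
from plant import job
print(job.close_job())"
```

```text
the job is handed in; nothing more can be done
None
```

I stood the red, yellow and green pots on their own discs (blue was absent), held the reader at each label in that order for over two seconds, though nothing confirms that a read registered, and parked it upright inside its mat; handed in at about 63 s of the 210 s.

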